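Set a guide roller's gap with its eccentric bolt and prove it with the go gauge

TASK

Set the roller gap on the grey guide fixture: turn the yellow bar of the eccentric until its orange pointer stands on the green mark and the bar lies parallel to the fence. Then prove the gap with the green-stemmed go gauge: stand it on the bed on the white entry ring, slide it along the bed, not lifting it over the gap, between roller and fence to the green exit ring, and leave it standing there with the pointer still on its mark; the red-stemmed no-go gauge stays where it is.

Things in the scene. Friction and masses are not known exactly. Their poses are not given: they have to be found in the camera images.
- guide: Grey fixture fixed on the table, origin under it at table height. y runs along the fence from entry to exit ring, x from bolt to fence. Bed top z=20 mm, 320 mm long in y. Fence face x=46, 16 thick, top z=50. Painted rings 56 mm across at x=21: white entry y=-105, green exit y=105. Gap centred at x=21, y=0. Green mark on a small ledge (44x28, top z=55) at x=-45, y=54.
- bar_grip (a point): Centre of the yellow grip bar on the bolt's vertical axis (guide x=-45, y=-17 mm), 82 mm above the table. Bar 60 mm long (this point's x axis, towards its orange end), 14 thick, z 62 to 102. Orange pointer under that end, z 57 to 62, reaching 69 mm from the axis. Below, turning with it 18 mm off-centre: a black free-spinning roller 68 mm across, z 26 to 50.
- eccentric (a joint): Angle (rad) of the eccentric bolt and its bar, growing counterclockwise from above, 0 to 2.0; stays where left, about 0.25 N m to turn. Orange end points 0.371 + value from the guide's x towards its y: at 1.2 along its y, parallel to the fence, on the green mark. Gap roller to fence: 39 mm at 0, 41 at 0.5, 50 at 1.2.
- go_gauge_centre (a point): The go gauge (loose, 0.25 to 0.5 kg, the one with the green stem): a steel disc 44 mm across and 30 mm high, and on it a round green stem 22 mm across, from 30 to 85 mm above the underside, to grip it by. The point is on its axis, 42.5 mm above its underside; z up. It is round, so its yaw does not matter.
- nogo_gauge_centre (a point): The no-go gauge (loose, red stem): the same shape with a disc 56 mm across. Not wanted. The point is on its axis, 42.5 mm above its underside.
Things that resemble listed ones, but are neither listed nor needed, are in the scene too. Leave any blue look-alike of the part that bears go_gauge_centre alone.

How it is judged:
On the way, in this order (a step that is already met when the one before it is completed fails the run):
1. the eccentric is turned until its pointer is on the green mark (value of joint eccentric between 1 and 1.4 rad and velocity of joint eccentric between -0.1 and 0.1 rad/s), for 0.2 s.
2. the go gauge stands on the bed on the entry ring, within about 20 mm (x of go_gauge_centre in the frame of guide between 0.001 and 0.041 m and y of go_gauge_centre in the frame of guide between -0.128 and -0.082 m and z of go_gauge_centre in the frame of guide below 0.0705 m and angle between go_gauge_centre's own z axis and vertical below 0.2 rad), for 0.1 s.
3. the go gauge, down on the bed, is between roller and fence (x of go_gauge_centre in the frame of guide between 0.006 and 0.036 m and y of go_gauge_centre in the frame of guide between -0.018 and 0.018 m and z of go_gauge_centre in the frame of guide below 0.0705 m and angle between go_gauge_centre's own z axis and vertical below 0.2 rad and value of joint eccentric between 1 and 1.4 rad), for 0.04 s.
At the end, for the whole second after the job is handed in: The eccentric stands at 1.2 rad within 0.2 rad (pointer on the green mark), and the go gauge stands upright and at rest on the bed on the green exit ring, within 20 mm along and across, let go (value of joint eccentric between 1 and 1.4 rad and x of go_gauge_centre in the frame of guide between 0.001 and 0.041 m and y of go_gauge_centre in the frame of guide between 0.085 and 0.125 m and z of go_gauge_centre in the frame of guide between 0.058 and 0.0665 m and angle between go_gauge_centre's own z axis and vertical below 0.1 rad and linear speed of go_gauge below 0.02 m/s); the robot touches nothing.
It fails at once if the no-go gauge is moved by more than 30 mm (distance of nogo_gauge_centre from where it was at the start of the episode above 0.03 m).
It fails at once if the go gauge is lifted over, or lowered into, the gap instead of being slid through it (its underside 15 to 60 mm above the bed between roller and fence) (x of go_gauge_centre in the frame of guide between -0.005 and 0.045 m and y of go_gauge_centre in the frame of guide between -0.03 and 0.03 m and z of go_gauge_centre in the frame of guide between 0.0775 and 0.1225 m).
It also fails if it takes over 53 s, if anything falls off the work surface, if the arm or the gripper's body presses on something with over 40 N, if the wrist force passes 120 N, or if a joint passes its speed limit or range.

ROBOT

A 6-joint arm with a two-finger parallel gripper is mounted at the origin on the work surface. World frame = base frame: x ahead of the robot, y to its left, z up, the work surface at z = 0. Lengths are in m, angles in rad, forces in N, time in s.
With the tool pointing down it reaches from about 0.35 to 0.725 m from the base axis. Payload 4.3 kg.
Tool frame: the origin (TCP) lies midway between the tips of the shut fingers; the grasp point (between the pads) lies 19 mm behind it; z points along the fingers, y is the direction in which the jaws open and shut (so a half turn about z gives the same grasp; the last joint's range is limited). The gripper opens to 85 mm and grips with 20 to 120 N. Pads are 22 mm wide; open, the fingers measure 114 mm over their backs; the gripper's body (76 mm by 85 mm) begins 54 mm behind the grasp point. The pads swing forward as they close: fully open they stand 13 mm farther back than shut.
Start: joints at [-1.348, 0.377, 0.081, 1.274, 0, 1.46], TCP at [0.188, -0.543, 0.231] pointing down, gripper open.
Joint ranges: [-2.72, 2.72], [-0.84, 1.66], [-1.02, 1.22], [-1.77, 2.12], [-1.37, 1.28], [-3.14, 3.14]. Speed limits (rad/s): [2.57, 2.57, 3.14, 3.14, 3.14, 3.14].

INTERFACE

Orientations are given as a unit quaternion [w, x, y, z].
In Python, from plant import manip gives the robot as it stands. The module is installed in compiled form; this text tells all that it offers.
- The arm moves only by the shell command python3 -m inch 'ROWS' [FORCE]. ROWS is JSON, a list of rows, each a list of 7 numbers: the gripper's target within -1 to 1 (fully open at 1, half-way at 0, shut at -1), then the shift along the tool's x, y, z in units of 50 mm (1.0 is 50 mm), then the turn, a rotation vector about the tool's x, y, z in units of 10 degrees (1.0 is 10 degrees). In form: [[grip, dx, dy, dz, wx, wy, wz], ...]. A call has 1 to 10 rows; each row shifts and turns the commanded pose from where the row before left it, along the tool's axes as they then stand; what a row does not reach is not made up. A row lasts 1/8 s, in which the tool goes at most 62.5 mm and 10.7 degrees, less where a joint would pass 70% of its speed; a pose out of reach is approached as far as the arm can. A call is refused whole if a number of a shift passes 1 or a number of a turn 1, either way. A call with a gripper value outside its range is refused whole. The fingers move at their own pace and stop on an object; FORCE is the grip in N (left out, the last holds). Time passes only in rows, so rows that do not move let the fingers close. It gives the time, the measured TCP pose, the force and the opening at its end, in the units of the state.
- manip.sense(): the state, without advancing time (a new reading comes with each control period).
- manip.snapshot(name): name is "scene" or "side" or "wrist"; returns a dict with "image" (400x640x3 uint8, red, green, blue), "depth" (400x640 float32, m along the optical axis (not along the pixel's ray), 0 where there is no reading), "fov_y" (degrees; the focal length in pixels is half the picture's height over the tangent of half this angle, whatever the lens; pixels are square), "cx", "cy" (the principal point, pixels), "D" ([k1, k2, p1, p2, k3] as OpenCV has them; the pictures are not rectified), "R" (3x3) and "t" (3): a world point X has camera coordinates R X + t. Camera axes: x right, y down, z forward; pixel columns grow to the right and rows downward; lengths in m; the calibration is good to about 2 mm. A picture is of the moment at which its call begins.
- manip.sign_off(): hands the job in, once; it reports no verdict.
Trained networks look in a picture, given as the dict that the camera call returned (one of the last four; its "shot" number tells which), for a name from the list of things; names that differ only in an ending like _2 or _b are one class to them, and where a whole thing is asked for, a point or a joint stands for the part that bears it (a point fixed in the world has none). Each returns a list of dicts, best first, with "score" (0 to 1); they miss things now and then, are a little off and sometimes report something else, mostly with a low value. They report only what shows in the picture. A call takes as long as a camera call. They do not tell look-alikes from the thing itself.
- manip.recognise(picture, target): "rect" ([left, top, right, bottom] in pixels, round what is visible of it).
- manip.masks_of(picture, target): "mask" (400x640 bool, what is visible of it) and "rect" ([left, top, right, bottom] in pixels, round what is visible of it).
- manip.tip_of(picture, target): "centre" ([column, row] in pixels: a listed point, or the origin of a listed thing).
The state is a dict: "time": time; "joint_positions": joint angles; "qvel": joint speeds; "effort": joint torques, N m; "ee_pos": TCP position; "orientation": TCP orientation; "wrist_force": force on the tool from outside, world axes, zero at the start; "torque": the same for the moment, N m; "width": finger opening in m.
Only numpy, scipy, OpenCV 4.12 (cv2) and the standard library are available. Lean on these libraries where they do the work, as an engineer would, in place of code of your own. Each camera call takes 0.05 s, during which the arm holds its last target.

## Working session

There is one attempt and no reset: what is moved stays moved. The work goes in short steps, Python scripts to look and compute and a shell command to move; the robot and the scene stay as the last step left them, time stands still between calls to the robot, and variables do not carry over. Pictures are saved under pics/ and viewed, and the job is handed in when it is done.

```bash
mkdir -p pics; cat > h.py <<'E'
import numpy as np,cv2
from plant import manip
from scipy.spatial.transform import Rotation as Rn
def K(s):
    f=200/np.tan(np.radians(s['fov_y'])/2)
    return np.array([[f,0,s['cx']],[0,f,s['cy']],[0,0,1]])
def ray(s,px):
    u=cv2.undistortPoints(np.array([[px]],float),K(s),np.array(s['D'],float)).ravel()
    R=np.array(s['R']);t=np.array(s['t'])
    return -R.T@t, R.T@np.array([u[0],u[1],1])
def atz(s,px,z):
    o,d=ray(s,px); return o+d*(z-o[2])/d[2]
def atd(s,px):
    o,d=ray(s,px); c,r=int(round(px[0])),int(round(px[1])); return o+d*s['depth'][r,c]
def proj(s,X):
    X=np.atleast_2d(np.array(X,float))
    p,_=cv2.projectPoints(X,cv2.Rodrigues(np.array(s['R']))[0],np.array(s['t'],float),K(s),np.array(s['D'],float)); return p.reshape(-1,2)
def save(s,n): cv2.imwrite('pics/'+n+'.png',s['image'][:,:,::-1])
E
python3 - <<'E'
from h import *
np.set_printoptions(precision=4,suppress=True)
for n in ['scene','side','wrist']:
    s=manip.snapshot(n); save(s,n+'0')
    for t in ['guide','bar_grip','go_gauge_centre','nogo_gauge_centre']:
        for r in manip.tip_of(s,t)[:4]: print(n,t,np.round(r['centre'],1),round(r['score'],2),atd(s,[min(639,max(0,r['centre'][0])),min(399,max(0,r['centre'][1]))]))
print(manip.sense())
E
```

```text
scene guide [329.9 223.4] 0.86 [0.5549 0.025  0.0207]
scene bar_grip [317.4 192.7] 0.64 [0.5119 0.0102 0.0859]
scene go_gauge_centre [198.6 289.9] 0.96 [ 0.6722 -0.3037  0.0508]
scene go_gauge_centre [167.  262.3] 0.89 [ 0.5812 -0.3483  0.0575]
scene nogo_gauge_centre [415.9 169. ] 0.97 [0.4727 0.3113 0.0544]
side guide [316.3 211.8] 0.86 [ 0.5373 -0.0074  0.05  ]
side bar_grip [302.8 199.3] 0.95 [0.5067 0.0072 0.0893]
side go_gauge_centre [379.  320.8] 0.89 [ 0.5679 -0.3525  0.0787]
side go_gauge_centre [409.2 296.8] 0.79 [ 0.6544 -0.3105  0.0626]
side nogo_gauge_centre [262.4 145.2] 0.76 [0.4571 0.3112 0.046 ]
{'time': 0.75, 'joint_positions': array([-1.3483,  0.3773,  0.081 ,  1.2744,  0.    ,  1.4605]), 'qvel': array([-0.0009, -0.0009,  0.0007, -0.0005, -0.0021,  0.0003]), 'effort': array([  0.0002, -46.3432,  27.0118,   0.0001,  -0.0001,   0.    ]), 'ee_pos': array([ 0.1879, -0.5435,  0.2314]), 'orientation': array([0.0001, 0.9862, 0.1656, 0.    ]), 'wrist_force': array([-0.2711, -0.9164,  0.6316]), 'torque': array([-0.0024,  0.0119,  0.0014]), 'width': 0.08548889875356892}
```

View pics/scene0.png

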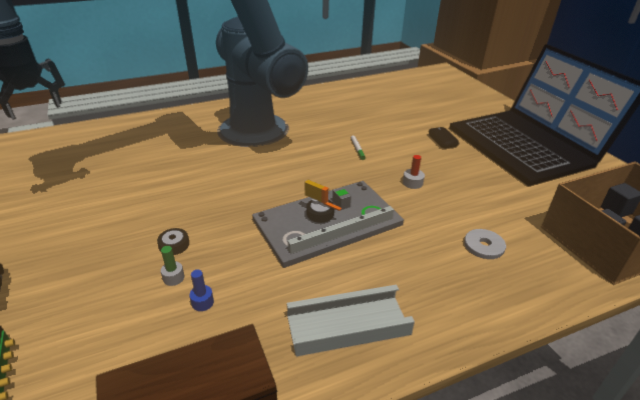

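View pics/side0.png

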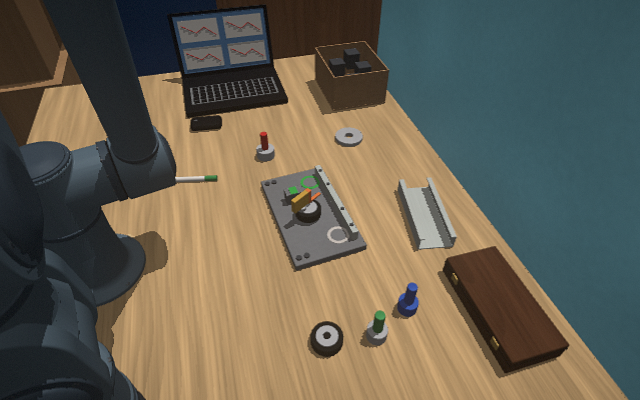

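The green-stemmed gauge is at scene (170,265) and side (377,328). Two things could be mistaken for it: the blue look-alike at scene (200,290), side (408,300), and the red no-go at scene (415,170), side (264,145). I choose the green one. The guide is centred at scene (328,220), with the entry ring at (294,240) and the exit ring at (369,209).

```bash
python3 - <<'E'
from h import *
np.set_printoptions(precision=4,suppress=True)
ims=[]
for n,box in [('scene',(245,165,165,105)),('side',(250,155,125,120))]:
    s=manip.snapshot(n)
    x,y,w,h=box
    sc=min(800/w,560/h)
    c=cv2.resize(s['image'][y:y+h,x:x+w],None,fx=sc,fy=sc,interpolation=cv2.INTER_CUBIC)
    cv2.imwrite('pics/crop_%s.png'%n,c[:,:,::-1]); print(n,sc,c.shape)
    im=s['image'].astype(int)
    hsv=cv2.cvtColor(s['image'],cv2.COLOR_RGB2HSV)
    # stem greens
    m=((hsv[...,0]>45)&(hsv[...,0]<75)&(hsv[...,1]>120)).astype(np.uint8)
    k,l,st,ce=cv2.connectedComponentsWithStats(m)
    for i in range(1,k):
        if st[i,4]>15: print('green',st[i],ce[i],atd(s,ce[i]))
    for t in ['go_gauge_centre','nogo_gauge_centre']:
        for r in manip.masks_of(s,t)[:3]:
            mm=np.argwhere(r['mask']); P=np.array([atd(s,(c,rr)) for rr,c in mm]);
            P=P[(P[:,2]>.035)&(P[:,2]<.1)]
            print(t,r['score'],r['rect'],len(P),np.median(P,0),P[:,2].max(), [round(atz(s,r_['centre'],.0425)[j],4) for r_ in manip.tip_of(s,t)[:2] for j in (0,1)])
E
```

```text
scene 4.848484848484849 (509, 800, 3)
green [359 151   5   6  20] [360.85 153.25] [0.2921 0.2434 0.0169]
green [336 189  12   7  47] [341.4468 192.0638] [0.4947 0.0822 0.0563]
green [362 206  18   8  46] [368.413  208.2826] [0.5388 0.1367 0.0215]
green [161 246  11   8  67] [165.9403 249.3881] [ 0.574  -0.3442  0.0853]
green [  0 330   4  29  69] [  1.1884 341.8551] [ 0.6465 -0.638   0.0368]
go_gauge_centre 0.94 [157.9, 244.6, 185.8, 286.0] 265 [ 0.5799 -0.3438  0.0676] 0.08779807700344222 [np.float64(0.5686), np.float64(-0.3538), np.float64(0.6561), np.float64(-0.2973)]
go_gauge_centre 0.58 [188.4, 271.1, 211.8, 313.5] 276 [ 0.6692 -0.3017  0.0673] 0.08789946245375502 [np.float64(0.5686), np.float64(-0.3538), np.float64(0.6561), np.float64(-0.2973)]
nogo_gauge_centre 0.83 [402.2, 152.6, 421.8, 187.5] 185 [0.4695 0.3102 0.0652] 0.08927720673438178 [np.float64(0.4518), np.float64(0.3147)]
side 4.666666666666667 (560, 583, 3)
green [301 176  18  13  75] [309.4533 182.24  ] [0.5584 0.1399 0.0181]
green [289 187   8   7  43] [292.4651 189.9302] [0.4964 0.0813 0.057 ]
green [375 312  10   7  27] [379.8148 313.8148] [ 0.5724 -0.3432  0.0873]
go_gauge_centre 0.96 [398.3, 282.8, 417.5, 318.7] 214 [ 0.656  -0.3078  0.0718] 0.08910628821491495 [np.float64(0.5724), np.float64(-0.3409), np.float64(0.6635), np.float64(-0.3033)]
go_gauge_centre 0.82 [366.5, 310.4, 391.7, 346.4] 221 [ 0.5681 -0.3502  0.0753] 0.08949788335826692 [np.float64(0.5724), np.float64(-0.3409), np.float64(0.6635), np.float64(-0.3033)]
nogo_gauge_centre 0.85 [254.9, 131.1, 277.8, 161.8] 122 [0.4613 0.3082 0.0656] 0.0905527474022374 [np.float64(0.4651), np.float64(0.3162)]
```

```bash
python3 - <<'E'
from h import *
s=manip.snapshot('scene'); c=cv2.resize(s['image'][230:320,140:240],None,fx=6,fy=6,interpolation=cv2.INTER_CUBIC); cv2.imwrite('pics/cropg.png',c[:,:,::-1])
E
```

```text
(no output)
```

View pics/crop_scene.png

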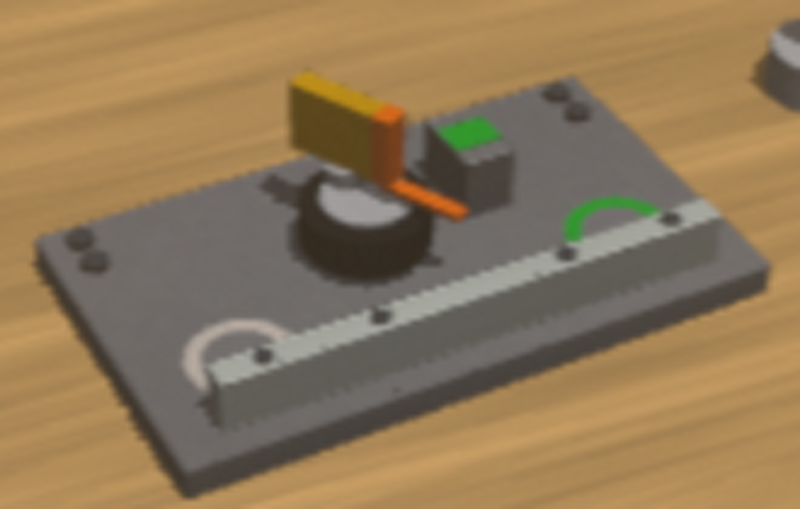

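View pics/crop_side.png

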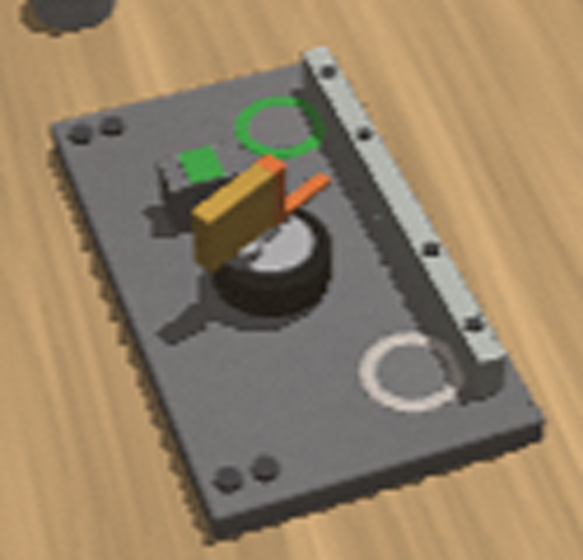

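View pics/cropg.png

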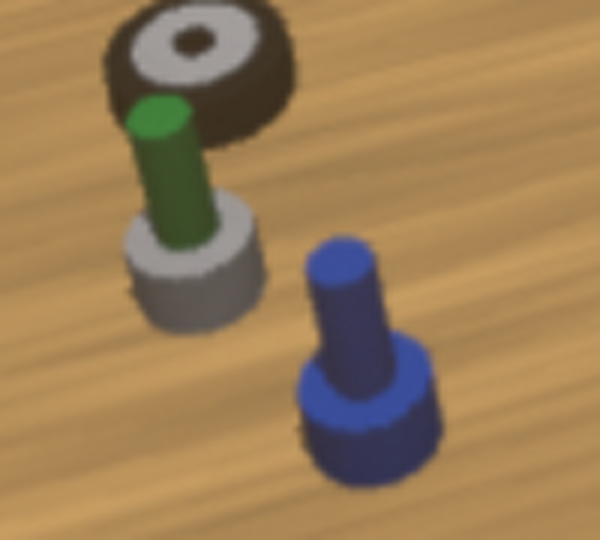

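```bash
python3 - <<'E'
from h import *
from scipy.optimize import least_squares
np.set_printoptions(precision=4,suppress=True)
S={n:manip.snapshot(n) for n in ['scene','side']}
full=lambda n,p:(np.array(p)/4.8485+[245,165]) if n=='scene' else (np.array(p)/4.6667+[250,155])
obs=[('side',(410,372),(21,-105,20)),('side',(280,127),(21,105,20)),('side',(202,163),(-45,54,55)),('scene',(470,133),(-45,54,55)),
('scene',(38,243),('a',-160,20)),('scene',(575,78),('a',160,20)),('scene',(770,268),('b',160,20)),('scene',(188,478),('b',-160,20)),
('side',(52,127),('a',160,20)),('side',(205,522),('a',-160,20)),('side',(545,418),('b',-160,20)),
('scene',(208,368),(46,'c',50)),('scene',(700,200),(46,'d',50)),('scene',(222,385),(62,'c',50)),('scene',(722,212),(62,'d',50)),
('side',(478,362),(46,'c',50)),('side',(505,352),(62,'c',50)),('side',(303,55),(46,'d',50)),('side',(325,48),(62,'d',50))]
def tow(p,X):
    c,s=np.cos(p[2]),np.sin(p[2]); return np.array([p[0]+c*X[0]-s*X[1],p[1]+s*X[0]+c*X[1],X[2]])
def res(p):
    v=dict(zip('abcd',p[3:])); o=[]
    for n,px,X in obs:
        X=np.array([v.get(k,k) if isinstance(k,str) else k for k in X],float)/1000
        o+=list(proj(S[n],tow(p,X))[0]-full(n,px))
    return np.array(o)
r=least_squares(res,[.54,0,.3,-90,90,-120,120],loss='soft_l1')
print(r.x,np.degrees(r.x[2])); e=res(r.x).reshape(-1,2)
for o,x in zip(obs,e): print(o,x)
p=r.x
for X in [(-45,-17,82),(21,-105,20),(21,0,20),(21,105,20),(-45,54,55)]: print(X,tow(p,np.array(X)/1000))
# gauge: stem-top centroid etc
g=[]
for n,px in [('scene',(165.9,249.4)),('side',(379.8,313.8))]: print(n,atz(S[n],px,.085))
def stemfit(q):
    o=[]
    for n,px in [('scene',(140+160/6,230+117/6)),('side',(379.8,313.8))]: o+=list(proj(S[n],[q[0],q[1],.085])[0]-px)
    return o
q=least_squares(stemfit,[.57,-.345]); print(q.x,q.fun)
# bar top edge dir using yellow in top z=102
for n in S:
    s=S[n];print(n,proj(s,tow(p,np.array([-45,-17,102])/1000)))
for v in [0,.2,.4]:
    a=.371+v
    tip=np.array([-45+69*np.cos(a),-17+69*np.sin(a),59.5])/1000
    print(v,[proj(S[n],tow(p,tip))[0] for n in S])
E
```

```text
[   0.5466    0.0316    0.0797 -108.7572   76.6012 -133.7829  133.1337] 4.56831859428862
('side', (410, 372), (21, -105, 20)) [ 0.1525 -0.1209]
('side', (280, 127), (21, 105, 20)) [-0.0999 -0.0782]
('side', (202, 163), (-45, 54, 55)) [-0.4382  0.3605]
('scene', (470, 133), (-45, 54, 55)) [-0.1508  0.7182]
('scene', (38, 243), ('a', -160, 20)) [-1.1639 -0.8589]
('scene', (575, 78), ('a', 160, 20)) [-0.0675 -0.4324]
('scene', (770, 268), ('b', 160, 20)) [ 0.9267 -0.3138]
('scene', (188, 478), ('b', -160, 20)) [-0.9734 -0.6797]
('side', (52, 127), ('a', 160, 20)) [-0.5015 -1.4328]
('side', (205, 522), ('a', -160, 20)) [ 2.0052 -0.767 ]
('side', (545, 418), ('b', -160, 20)) [ 0.5783 -0.1638]
('scene', (208, 368), (46, 'c', 50)) [-0.2698 -0.754 ]
('scene', (700, 200), (46, 'd', 50)) [ 0.1082 -0.0546]
('scene', (222, 385), (62, 'c', 50)) [-0.059   0.2313]
('scene', (722, 212), (62, 'd', 50)) [-0.5376  1.1896]
('side', (478, 362), (46, 'c', 50)) [-0.0615 -0.3723]
('side', (505, 352), (62, 'c', 50)) [0.1371 0.0216]
('side', (303, 55), (46, 'd', 50)) [-0.2874 -0.6894]
('side', (325, 48), (62, 'd', 50)) [ 0.233  -0.4555]
(-45, -17, 82) [0.5031 0.011  0.082 ]
(21, -105, 20) [ 0.5759 -0.0714  0.02  ]
(21, 0, 20) [0.5676 0.0332 0.02  ]
(21, 105, 20) [0.5592 0.1379 0.02  ]
(-45, 54, 55) [0.4975 0.0818 0.055 ]
scene [ 0.5736 -0.3443  0.085 ]
side [ 0.5731 -0.342   0.085 ]
[ 0.5735 -0.3425] [ 0.1561 -0.3753  0.2767  0.1764]
scene [[316.3417 185.0007]]
side [[300.8735 194.8785]]
0 [array([338.5345, 211.54  ]), array([321.4766, 194.3551])]
0.2 [array([341.782 , 208.5734]), array([317.6186, 191.9233])]
0.4 [array([343.9341, 205.2921]), array([313.1796, 190.0887])]
```

```bash
cat >> h.py <<'E'
GP=np.array([.5466,.0316,.0797])
def tow(X,p=GP):
    X=np.array(X,float); c,s=np.cos(p[2]),np.sin(p[2]); return np.array([p[0]+c*X[0]-s*X[1],p[1]+s*X[0]+c*X[1],X[2]])
def tog(W,p=GP):
    d=np.array(W[:2])-p[:2]; c,s=np.cos(p[2]),np.sin(p[2]); return np.array([c*d[0]+s*d[1],-s*d[0]+c*d[1],W[2]])
def need(target,psi=None):
    """shift in 50mm units along tool axes; turn in 10 deg units"""
    st=manip.sense(); q=st['orientation']; R=Rn.from_quat([q[1],q[2],q[3],q[0]]).as_matrix()
    d=R.T@(np.array(target)-st['ee_pos'])/.05
    print('ee',st['ee_pos'].round(4),'guide',tog(st['ee_pos']).round(4),'psi',round(float(np.arctan2(R[1,0],R[0,0])),4),'tilt',round(float(np.degrees(np.arccos(-R[2,2]))),2),'w',round(st['width'],4),'F',st['wrist_force'].round(1),'t',st['time'],'j',st['joint_positions'].round(2))
    print('shift units',d.round(3))
    if psi is not None:
        Rt=np.array([[np.cos(psi),np.sin(psi),0],[np.sin(psi),-np.cos(psi),0],[0,0,-1.]])
        print('turn units',(np.degrees(Rn.from_matrix(R.T@Rt).as_rotvec())/10).round(3))
E
python3 - <<'E'
from h import *
need([.503,.011,.23],.57)
E
```

```text
ee [ 0.1878 -0.5435  0.2313] guide [-0.4034 -0.5447  0.2313] psi 0.3328 tilt 0.0 w 0.0853 F [ 0.7  0.3 -0. ] t 1.5 j [-1.35  0.38  0.08  1.27 -0.    1.46]
shift units [ 9.58  -8.422  0.026]
turn units [ 0.     0.    -1.359]
```

```bash
python3 -m inch '[[1,0.8,-0.7,0,0,0,0],[1,0.8,-0.7,0,0,0,0],[1,0.8,-0.7,0,0,0,0],[1,0.8,-0.7,0,0,0,0],[1,0.8,-0.7,0,0,0,0],[1,0.8,-0.7,0,0,0,0],[1,0.8,-0.7,0,0,0,0],[1,0.8,-0.7,0,0,0,0],[1,0.8,-0.7,0,0,0,0],[1,0.8,-0.7,0,0,0,0]]' 40
python3 -m inch '[[1,0.6,-0.5,0,0,0,0],[1,0.6,-0.5,0,0,0,0],[1,0.38,-0.42,0,0,0,0],[1,0,0,0,0,0,-0.7],[1,0,0,0,0,0,-0.66],[1,0,0,0,0,0,0]]'
python3 - <<'E'
from h import *
need([.503,.011,.07],.57)
for n in ['wrist','scene']:
    s=manip.snapshot(n); save(s,n+'1')
    for r in manip.tip_of(s,'bar_grip')[:2]: print(n,r['centre'],r['score'],atz(s,r['centre'],.082))
    print(proj(s,tow([-.045,-.017,.102])))
    hsv=cv2.cvtColor(s['image'],cv2.COLOR_RGB2HSV)
E
```

```text
time: 2.75
ee_pos: [0.4523, -0.0804, 0.2316]
orientation: [0.0, 0.986, 0.166, 0.0]
wrist_force: [1.0, 0.2, -0.3]
width: 0.0856
time: 3.5
ee_pos: [0.5031, 0.011, 0.2313]
orientation: [0.0, 0.96, 0.281, 0.0]
wrist_force: [0.7, -0.2, -0.4]
width: 0.0853
ee [0.5031 0.011  0.2313] guide [-0.045  -0.0171  0.2313] psi 0.5691 tilt 0.01 w 0.0853 F [ 0.7 -0.2 -0.4] t 3.5 j [-0.1   0.23 -0.12  1.22 -0.    2.47]
shift units [-2.000e-03 -1.000e-03  3.227e+00]
turn units [ 0.001 -0.001 -0.005]
wrist [318.5, 183.1] 0.93 [0.50169597 0.01201285 0.082     ]
[[320.06986605 187.87987071]]
scene [315.9, 190.6] 0.58 [0.49794718 0.01230304 0.082     ]
[[316.34501189 184.98947935]]
```

View pics/wrist1.png

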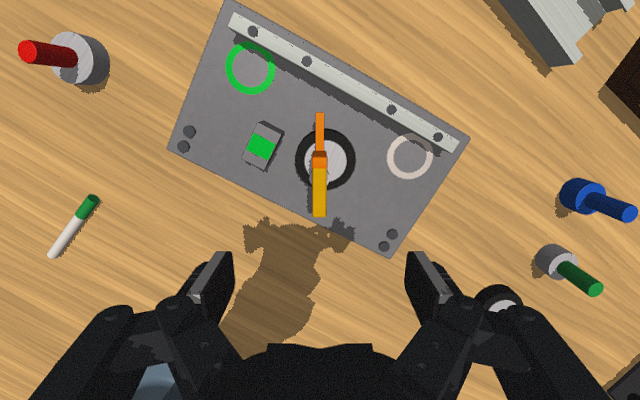

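The wrist view shows the bar upright at column 319 (rows 155-215), aligned with the tool x axis and centred between the jaws. The green mark is at (261,147), so I descend and grip.

```bash
python3 -m inch '[[1,0,0,0.8,0,0,0],[1,0,0,0.8,0,0,0],[1,0,0,0.8,0,0,0],[1,0,0,0.7,0,0,0],[1,0,0,0.1,0,0,0],[-1,0,0,0,0,0,0],[-1,0,0,0,0,0,0],[-1,0,0,0,0,0,0],[-1,0,0,0,0,0,0],[-1,0,0,0,0,0,0]]' 50
python3 -m inch '[[-1,0,0,0,0,0,0],[-1,0,0,0,0,0,0],[-1,0,0,0,0,0,-0.3]]'
```

```text
time: 4.95
ee_pos: [0.5034, 0.0115, 0.0723]
orientation: [-0.0, 0.96, 0.281, 0.001]
wrist_force: [-2.1, 2.0, 7.0]
width: 0.0131
time: 5.32
ee_pos: [0.5033, 0.0115, 0.0723]
orientation: [-0.0, 0.952, 0.307, 0.001]
wrist_force: [-1.9, 2.3, 5.2]
width: 0.0131
```

```bash
python3 -m inch '[[-1,0,0,0,0,0,-0.7],[-1,0,0,0,0,0,-0.7],[-1,0,0,0,0,0,-0.7],[-1,0,0,0,0,0,-0.7],[-1,0,0,0,0,0,-0.7],[-1,0,0,0,0,0,-0.7],[-1,0,0,0,0,0,-0.7],[-1,0,0,0,0,0,-0.7],[-1,0,0,0,0,0,-0.3],[-1,0,0,0,0,0,0]]'
python3 - <<'E'
from h import *
need([.503,.011,.07],1.6505)
for n in ['scene','side']:
  s=manip.snapshot(n); save(s,n+'2')
  for v in (1.1,1.2,1.3):
    a=.371+v; print(n,v,proj(s,tow([-.045+.069*np.cos(a),-.017+.069*np.sin(a),.062])))
  x,y=(290,150) if n=='scene' else (260,160)
  cv2.imwrite('pics/c2%s.png'%n,cv2.resize(s['image'][y:y+80,x:x+90],None,fx=7,fy=7,interpolation=cv2.INTER_CUBIC)[:,:,::-1])
E
```

```text
time: 6.58
ee_pos: [0.5026, 0.0118, 0.0723]
orientation: [-0.001, 0.677, 0.736, 0.001]
wrist_force: [-4.1, 3.6, 7.0]
width: 0.0133
ee [0.5026 0.0118 0.0723] guide [-0.0454 -0.0162  0.0723] psi 1.6531 tilt 0.11 w 0.0133 F [-4.1  3.6  7. ] t 6.575 j [-0.1   0.34 -0.4   0.82  0.    1.38]
shift units [-0.018  0.006  0.045]
turn units [ 0.    -0.011  0.015]
scene 1.1 [[342.49086564 192.56999284]]
scene 1.2 [[341.20307534 191.04741217]]
scene 1.3 [[339.68333579 189.61207564]]
side 1.1 [[295.4474113  188.31014059]]
side 1.2 [[292.94095808 188.85178313]]
side 1.3 [[290.50725187 189.56153718]]
```

View pics/c2scene.png

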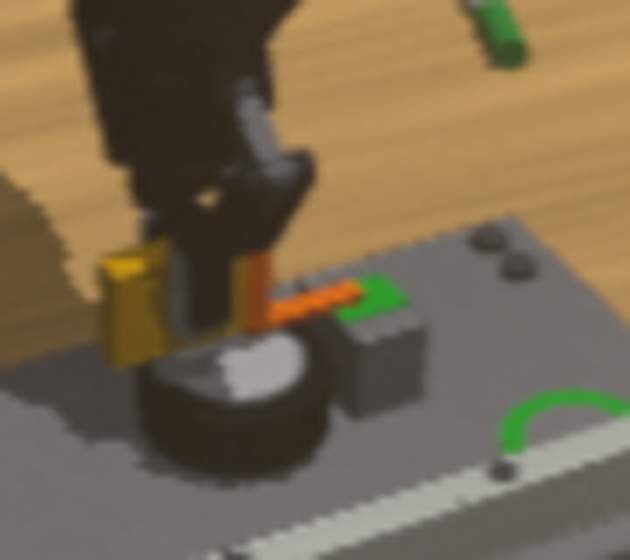

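The orange pointer tip is at scene (341,191), on the green mark, where the model puts it for 1.2 rad. I release and lift.

```bash
python3 -m inch '[[1,0,0,0,0,0,0],[1,0,0,0,0,0,0],[1,0,0,0,0,0,0],[1,0,0,0,0,0,0],[1,0,0,-0.5,0,0,0],[1,0,0,-0.8,0,0,0],[1,0,0,-0.9,0,0,0],[1,0,0,-0.9,0,0,0]]'
python3 - <<'E'
from h import *
need([.5735,-.3425,.20],3.22)
s=manip.snapshot('wrist'); save(s,'wrist3')
print(proj(s,tow([-.045,.052,.062])),proj(s,tow([-.045,.054,.055])))
E
```

```text
time: 7.68
ee_pos: [0.5028, 0.0109, 0.2276]
orientation: [-0.0, 0.678, 0.735, -0.0]
wrist_force: [0.5, 0.0, -0.2]
width: 0.0852
ee [0.5028 0.0109 0.2276] guide [-0.0453 -0.0172  0.2276] psi 1.6522 tilt 0.01 w 0.0852 F [ 0.5  0.  -0.2] t 7.675 j [-0.1   0.23 -0.13  1.21 -0.    1.38]
shift units [-7.159  0.835  0.552]
turn units [-1.000e-03 -0.000e+00 -8.983e+00]
[[320.03094648 112.21276558]] [[320.0210775  109.98508757]]
```

View pics/wrist3.png

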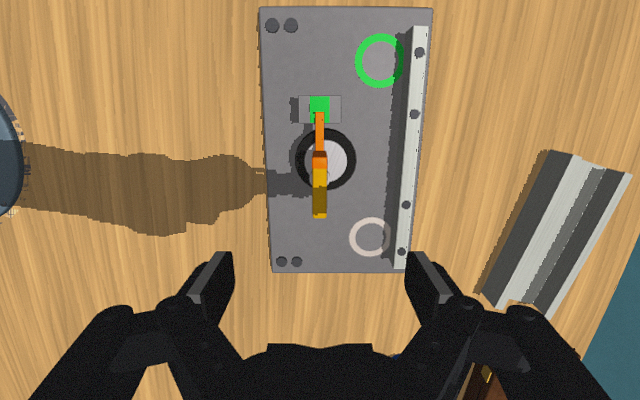

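The pointer lies on the green mark at (320,110) and the bar is parallel to the fence. Next I move to the gauge.

```bash
python3 -m inch '[[1,-0.8,0.09,0,0,0,0],[1,-0.9,0.1,0,0,0,0],[1,-0.9,0.1,0,0,0,0],[1,-0.9,0.1,0,0,0,0],[1,-0.9,0.1,0,0,0,0],[1,-0.9,0.1,0,0,0,0],[1,-0.9,0.1,0,0,0,0],[1,-0.66,0.1,0,0,0,0],[1,-0.3,0.15,0,0,0,0],[1,0,0,0,0,0,-0.9]]'
python3 -m inch '[[1,0,0,0,0,0,-0.9],[1,0,0,0,0,0,-0.9],[1,0,0,0,0,0,-0.9],[1,0,0,0,0,0,-0.9],[1,0,0,0,0,0,-0.9],[1,0,0,0,0,0,-0.9],[1,0,0,0,0,0,-0.9],[1,0,0,0,0,0,-0.9],[1,0,0,0,0,0,-0.88],[1,0,0,0,0,0,0]]'
python3 - <<'E'
from h import *
s=manip.snapshot('wrist'); save(s,'wrist4')
print(proj(s,[.5735,-.3425,.085]))
for r in manip.tip_of(s,'go_gauge_centre')[:3]: print(r['centre'],r['score'],atz(s,r['centre'],.0425))
hsv=cv2.cvtColor(s['image'],cv2.COLOR_RGB2HSV)
m=((hsv[...,0]>40)&(hsv[...,0]<80)&(hsv[...,1]>100)).astype(np.uint8)
k,l,st,ce=cv2.connectedComponentsWithStats(m)
for i in range(1,k):
    if st[i,4]>60: print('green',st[i],ce[i])
# top of stem: points by depth
    if st[i,4]>60:
        P=np.array([atd(s,(c,r)) for r,c in np.argwhere(l==i)]); T=P[(P[:,2]>.08)]
        print(len(T),T.mean(0) if len(T) else 0,T.min(0) if len(T) else 0,T.max(0) if len(T) else 0)
need([.5735,-.3425,.045],3.22)
E
```

```text
time: 8.98
ee_pos: [0.5792, -0.3437, 0.2251]
orientation: [-0.0, 0.617, 0.787, -0.0]
wrist_force: [0.7, 0.1, -0.4]
width: 0.0856
time: 10.22
ee_pos: [0.5789, -0.3421, 0.2258]
orientation: [-0.0, -0.038, 0.999, 0.0]
wrist_force: [0.5, -0.7, -0.2]
width: 0.0853
[[318.5466905  179.66052562]]
[352.1, 241.1] 0.79 [ 0.65764681 -0.29554645  0.0425    ]
[318.6, 167.4] 0.63 [ 0.57026231 -0.34275826  0.0425    ]
green [308 159  21  30 500] [317.946 173.68 ]
351 [ 0.57113101 -0.34308848  0.08519039] [ 0.56147699 -0.35328816  0.08004387] [ 0.58135757 -0.33309695  0.08787338]
green [  72  182   40  132 1710] [ 89.49649123 244.06900585]
9 [ 0.51679254 -0.36258252  0.35139315] [ 0.50109343 -0.41594891  0.28882153] [ 0.57205585 -0.34742381  0.36902108]
ee [ 0.579  -0.3421  0.226 ] guide [ 0.0025 -0.3751  0.226 ] psi -3.066 tilt 0.02 w 0.0854 F [0.  0.6 0.2] t 10.325 j [-0.63  0.6   0.42  1.39 -0.   -0.7 ]
shift units [ 0.108 -0.     3.62 ]
turn units [ 0.001 -0.002 -0.016]
```

View pics/wrist4.png

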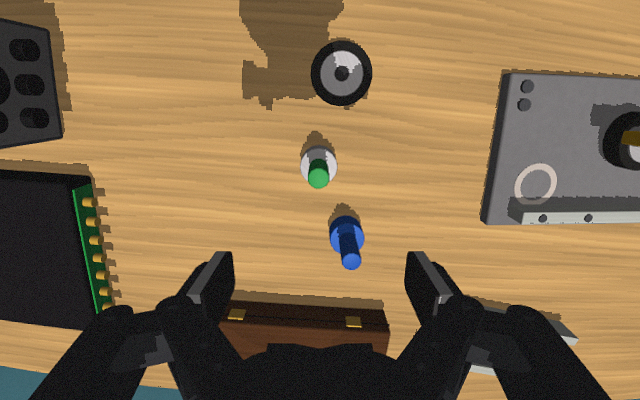

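The green stem top is at (318,178) between the fingers' lanes. The blue one at (350,260) stays clear, about 85 mm away. The wrist depth and the earlier two-camera fit agree to about 2 mm, giving (0.572, -0.343).

```bash
python3 -m inch '[[1,0.14,-0.02,0.6,0,0,0],[1,0,0,0.8,0,0,0],[1,0,0,0.8,0,0,0],[1,0,0,0.8,0,0,0],[1,0,0,0.5,0,0,0],[1,0,0,0.22,0,0,0],[1,0,0,0,0,0,0]]'
python3 - <<'E'
from h import *
need([.572,-.343,.04],3.22)
E
python3 -m inch '[[-1,0,0,0,0,0,0],[-1,0,0,0,0,0,0],[-1,0,0,0,0,0,0],[-1,0,0,0,0,0,0],[-1,0,0,0,0,0,0],[-1,0,0,0,0,0,0],[-1,0,0,0,0,0,0]]' 45
python3 - <<'E'
from h import *
need([.572,-.343,.04],3.22)
E
```

```text
time: 11.2
ee_pos: [0.5718, -0.3434, 0.0399]
orientation: [-0.0, -0.039, 0.999, 0.0]
wrist_force: [-0.2, 0.4, 0.8]
width: 0.0856
ee [ 0.5718 -0.3434  0.0399] guide [-0.0047 -0.3759  0.0399] psi -3.0643 tilt 0.06 w 0.0856 F [-0.2  0.4  0.8] t 11.2 j [-0.64  0.67  0.06  0.96 -0.   -0.71]
shift units [-0.004  0.008 -0.001]
turn units [ 0.003 -0.005 -0.006]
time: 12.08
ee_pos: [0.5725, -0.3439, 0.0411]
orientation: [0.001, -0.039, 0.999, -0.0]
wrist_force: [-0.7, 0.6, 5.5]
width: 0.0208
ee [ 0.5725 -0.3439  0.0411] guide [-0.004  -0.3764  0.0411] psi -3.0636 tilt 0.07 w 0.0208 F [-0.7  0.6  5.5] t 12.075 j [-0.64  0.67  0.06  0.96  0.   -0.71]
shift units [0.01  0.019 0.021]
turn units [-0.005  0.006 -0.002]
```

```bash
python3 -m inch '[[-1,0,0,-0.3,0,0,0],[-1,0,0,-0.6,0,0,0],[-1,0,0,-0.6,0,0,0],[-1,0,0,0,0,0,0]]'
python3 - <<'E'
from h import *
need(tow([.021,-.105,.125]),3.22)
s=manip.snapshot('side'); save(s,'side5')
s=manip.snapshot('wrist'); save(s,'wrist5')
E
```

```text
time: 12.58
ee_pos: [0.5736, -0.3448, 0.1179]
orientation: [0.002, -0.039, 0.999, -0.002]
wrist_force: [0.2, 0.5, -4.0]
width: 0.0209
ee [ 0.5736 -0.3448  0.1179] guide [-0.003  -0.3774  0.1179] psi -3.0636 tilt 0.28 w 0.0209 F [ 0.2  0.5 -4. ] t 12.575 j [-0.64  0.61  0.17  1.12 -0.   -0.71]
shift units [-0.472  5.447 -0.159]
turn units [-0.019  0.021 -0.003]
```

View pics/side5.png

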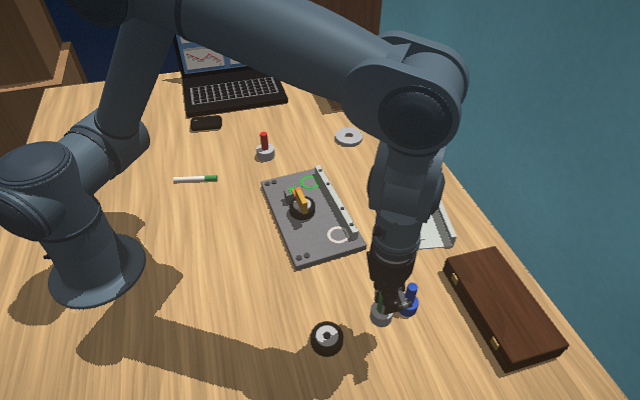

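View pics/wrist5.png

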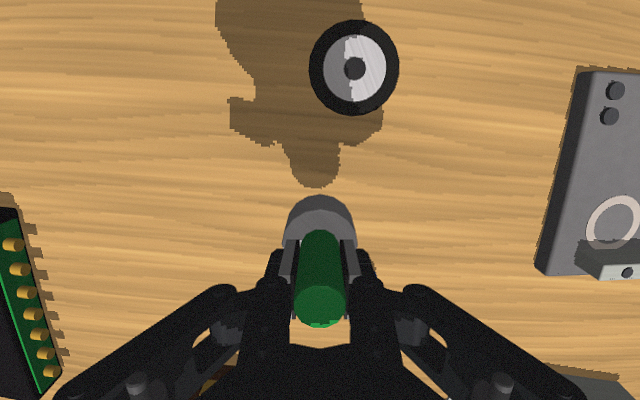

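The gauge hangs upright in the grip: stem at (320,270), disc at (320,218). I carry it to the entry ring.

```bash
python3 -m inch '[[-1,-0.05,0.5,0,0,0,0],[-1,-0.06,0.75,0,0,0,0],[-1,-0.06,0.75,0,0,0,0],[-1,-0.06,0.75,0,0,0,0],[-1,-0.06,0.75,0,0,0,0],[-1,-0.06,0.75,0,0,0,0],[-1,-0.06,0.7,0,0,0,0],[-1,-0.06,0.5,0,0,0,0],[-1,0,0,0,0,0,0],[-1,0,0,0,0,0,0]]'
python3 - <<'E'
from h import *
s=manip.snapshot('wrist'); save(s,'wrist6')
hsv=cv2.cvtColor(s['image'],cv2.COLOR_RGB2HSV)
m=((hsv[...,0]>40)&(hsv[...,0]<80)&(hsv[...,1]>100)).astype(np.uint8)
k,l,st,ce=cv2.connectedComponentsWithStats(m)
for i in range(1,k):
    if st[i,4]>300:
        P=np.array([atd(s,(c,r)) for r,c in np.argwhere(l==i)]); zm=np.percentile(P[:,2],97); T=P[P[:,2]>zm-.006]
        print(st[i],zm,len(T),T.mean(0),tog(T.mean(0)))
need(tow([.021,-.105,.062]),3.22)
E
```

```text
time: 13.92
ee_pos: [0.5733, -0.0703, 0.1139]
orientation: [-0.001, -0.039, 0.999, 0.0]
wrist_force: [0.3, -0.2, -4.7]
width: 0.0207
[534 112  36  30 674] 0.05777423705426565 668 [0.49530958 0.08385071 0.05856298] [-0.04696763  0.05616836  0.05856298]
[ 529  171   60   58 1340] 0.02244258000273697 1340 [0.55630187 0.13690645 0.02183866] [0.01805512 0.10419975 0.02183866]
[ 293  230   53   98 4137] 0.15904027645686938 2135 [ 0.57032517 -0.06984831  0.15865132] [ 0.01557299 -0.10301517  0.15865132]
ee [ 0.5736 -0.0707  0.1142] guide [ 0.0188 -0.1041  0.1142] psi -3.0643 tilt 0.11 w 0.021 F [ 1.4  0.2 -3.1] t 13.975 j [-0.23  0.44 -0.13  1.   -0.   -0.31]
shift units [-0.047 -0.018  1.044]
turn units [-0.    -0.011 -0.007]
```

View pics/wrist6.png

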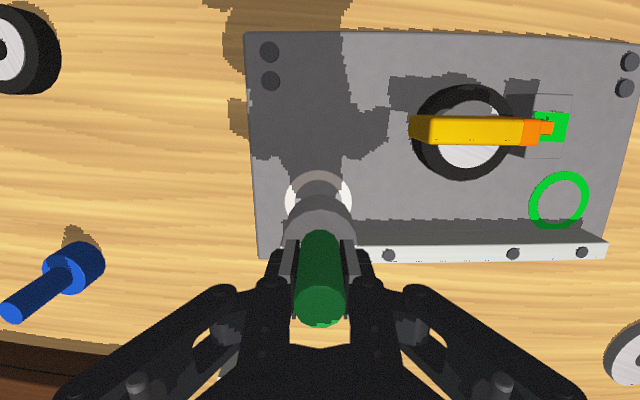

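```bash
python3 -m inch '[[-1,-0.05,-0.02,0.3,0,0,0],[-1,0,0,0.4,0,0,0],[-1,0,0,0.25,0,0,0],[-1,0,0,0.06,0,0,0],[-1,0,0,0,0,0,0]]'
python3 - <<'E'
from h import *
s=manip.snapshot('wrist'); save(s,'wrist7')
d=s['depth']
# fence top & inner edge: rows per col
o,_=ray(s,(0,0))
vv,uu=np.mgrid[150:320:1,380:620:2]
uv=np.stack([uu.ravel(),vv.ravel()],1).astype(float)
u=cv2.undistortPoints(uv[:,None],K(s),np.array(s['D'],float)).reshape(-1,2)
R=np.array(s['R']);t=np.array(s['t']);z=d[vv.ravel(),uu.ravel()]
C=np.c_[u,np.ones(len(u))]*z[:,None]; W=(C-t)@R
G=np.array([tog(w) for w in W])
f=(G[:,2]>.046)&(G[:,2]<.054)&(G[:,0]>.03)&(G[:,0]<.08)&(z>0)
print(f.sum())
for y in np.arange(-.03,.13,.02):
    k=f&(abs(G[:,1]-y)<.008)
    if k.sum()>5: print(round(y,3),G[k,0].min(),G[k,0].max(),np.median(G[k,2]))
need(tow([.021,-.105,.060]),3.22)
E
```

```text
time: 14.6
ee_pos: [0.5769, -0.0711, 0.0647]
orientation: [-0.0, -0.039, 0.999, -0.0]
wrist_force: [0.3, 0.4, -4.4]
width: 0.021
2585
-0.03 0.04422421219396821 0.060684913772448335 0.050366275839582746
-0.01 0.04459815542420766 0.06102106284676627 0.05039933570083453
0.01 0.04457033931470458 0.060854443750648225 0.05042415530602615
0.03 0.0443641747867115 0.06078815256284919 0.050316985849603056
0.05 0.044693568119929986 0.06107591277625953 0.050729819404484254
0.07 0.04431224104571205 0.0610204412615444 0.05027449016474659
0.09 0.04450559916500549 0.061196468793972766 0.05030829592950835
ee [ 0.5773 -0.0712  0.0652] guide [ 0.0225 -0.1049  0.0652] psi -3.0637 tilt 0.05 w 0.0208 F [-0.5 -0.4 -4.6] t 14.65 j [-0.23  0.49 -0.19  0.89 -0.   -0.31]
shift units [ 0.029 -0.002  0.104]
turn units [-0.002  0.005 -0.003]
```

View pics/wrist7.png

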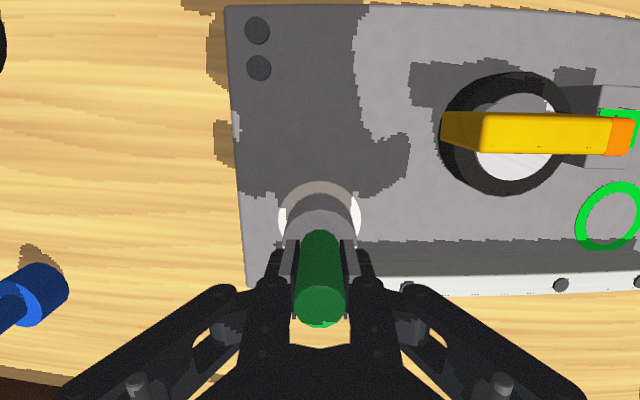

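The stem is over the entry ring (318,215). The wrist depth puts the fence about 1.4 mm nearer than my fit, with the same yaw, so I aim for guide x ≈ 20 mm. I lower until it touches.

```bash
python3 -m inch '[[-1,0.04,0,0.06,0,0,0],[-1,0,0,0.04,0,0,0],[-1,0,0,0,0,0,0],[-1,0,0,0,0,0,0]]'
python3 - <<'E'
from h import *
need(tow([.020,-.105,.060]),3.22)
E
```

```text
time: 15.15
ee_pos: [0.5752, -0.0712, 0.0611]
orientation: [0.001, -0.039, 0.999, -0.0]
wrist_force: [-3.5, -0.6, 6.4]
width: 0.0207
ee [ 0.5752 -0.0712  0.0611] guide [ 0.0203 -0.1047  0.0611] psi -3.0636 tilt 0.08 w 0.0207 F [-3.5 -0.6  6.4] t 15.15 j [-0.23  0.49 -0.2   0.88 -0.   -0.31]
shift units [ 0.006 -0.005  0.022]
turn units [-0.003  0.007 -0.002]
```

```bash
python3 -m inch '[[-1,0,0.1,-0.015,0,0,0],[-1,0,0.2,0,0,0,0],[-1,0,0.2,0,0,0,0],[-1,0,0.2,0,0,0,0],[-1,0,0.2,0,0,0,0],[-1,0,0.2,0,0,0,0],[-1,0,0.1,0,0,0,0]]'
python3 - <<'E'
from h import *
need(tow([.020,0,.060]),3.22)
s=manip.snapshot('wrist'); save(s,'wrist8')
s=manip.snapshot('scene');cv2.imwrite('pics/c8.png',cv2.resize(s['image'][140:270,240:410],None,fx=4,fy=4,interpolation=cv2.INTER_CUBIC)[:,:,::-1])
E
```

```text
time: 16.02
ee_pos: [0.5707, -0.0109, 0.0611]
orientation: [0.001, -0.039, 0.999, -0.001]
wrist_force: [1.2, -6.1, 4.5]
width: 0.0209
ee [ 0.5707 -0.0109  0.0611] guide [ 0.0207 -0.0443  0.0611] psi -3.0632 tilt 0.09 w 0.0209 F [ 1.2 -6.1  4.5] t 16.025 j [-0.13  0.47 -0.23  0.87 -0.   -0.21]
shift units [0.014 0.886 0.02 ]
turn units [-0.007  0.006 -0.   ]
```

View pics/wrist8.png

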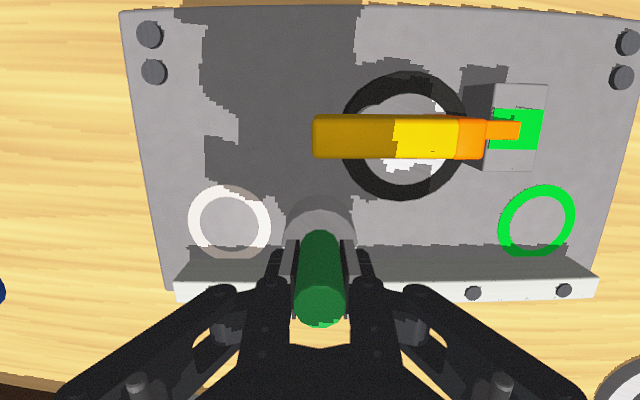

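View pics/c8.png

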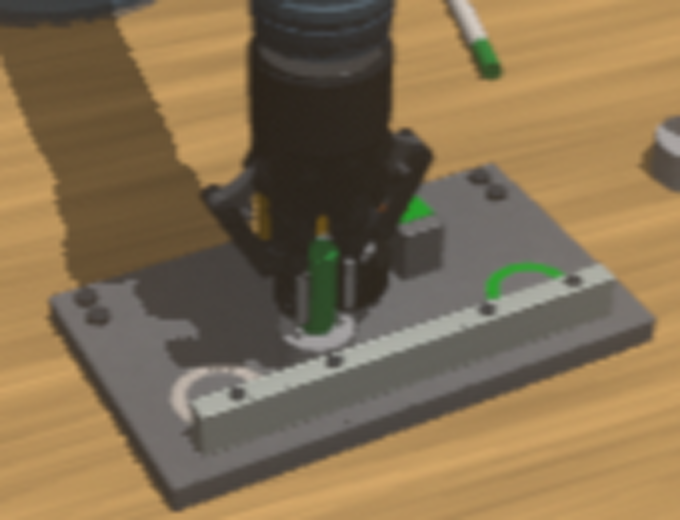

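The gauge stands on the bed short of the roller, with the stem at (320,275), and the pointer is still on the mark at (520,130). I slide it into the gap.

```bash
python3 -m inch '[[-1,0.01,0.15,0,0,0,0],[-1,0,0.15,0,0,0,0],[-1,0,0.15,0,0,0,0],[-1,0,0.15,0,0,0,0],[-1,0,0.15,0,0,0,0],[-1,0,0.13,0,0,0,0],[-1,0,0,0,0,0,0]]'
python3 - <<'E'
from h import *
need(tow([.020,.105,.060]),3.22)
E
```

```text
time: 17.0
ee_pos: [0.5666, 0.0334, 0.061]
orientation: [0.001, -0.039, 0.999, 0.0]
wrist_force: [0.9, -3.1, 5.3]
width: 0.0209
ee [0.5666 0.0334 0.061 ] guide [0.0201 0.0002 0.061 ] psi -3.0629 tilt 0.06 w 0.0209 F [ 0.9 -3.1  5.3] t 17.0 j [-0.05  0.47 -0.24  0.86  0.   -0.13]
shift units [0.005 2.096 0.022]
turn units [0.002 0.006 0.001]
```

```bash
python3 -m inch '[[-1,0,0.15,0,0,0,0],[-1,0,0.2,0,0,0,0],[-1,0,0.2,0,0,0,0],[-1,0,0.25,0,0,0,0],[-1,0,0.25,0,0,0,0],[-1,0,0.25,0,0,0,0],[-1,0,0.25,0,0,0,0],[-1,0,0.25,0,0,0,0],[-1,0,0.2,0,0,0,0],[-1,0,0.1,0,0,0,0]]'
python3 -m inch '[[-1,0,0,0,0,0,0],[-1,0,0,0,0,0,0]]'
python3 - <<'E'
from h import *
need(tow([.020,.105,.060]),3.22)
s=manip.snapshot('wrist'); save(s,'wrist9')
E
```

```text
time: 18.25
ee_pos: [0.5582, 0.1373, 0.0611]
orientation: [0.0, -0.039, 0.999, -0.001]
wrist_force: [0.9, -5.7, 7.9]
width: 0.0209
time: 18.5
ee_pos: [0.5581, 0.1378, 0.0611]
orientation: [0.0, -0.039, 0.999, 0.0]
wrist_force: [0.1, -3.6, 7.2]
width: 0.021
ee [0.5581 0.1378 0.0611] guide [0.0199 0.105  0.0611] psi -3.0633 tilt 0.03 w 0.021 F [ 0.1 -3.6  7.2] t 18.5 j [ 0.13  0.48 -0.22  0.87  0.    0.05]
shift units [-0.001  0.001  0.021]
turn units [ 0.002  0.003 -0.001]
```

View pics/wrist9.png

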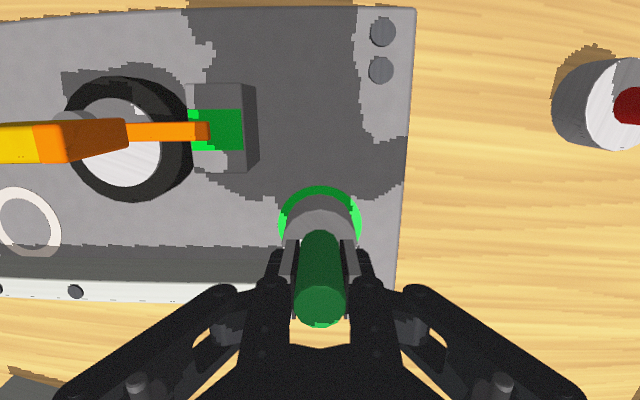

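The gauge stands on the green exit ring (320,215), the pointer is on the mark (205,130), and the red gauge is far off. I release it slowly and lift.

```bash
python3 -m inch '[[-0.3,0,0,0,0,0,0],[0,0,0,0,0,0,0],[0.5,0,0,0,0,0,0],[1,0,0,0,0,0,0],[1,0,0,0,0,0,0],[1,0,0,0,0,0,0],[1,0,0,0,0,0,0]]' 20
python3 -m inch '[[1,0,0,-0.4,0,0,0],[1,0,0,-0.6,0,0,0],[1,0,0,-0.8,0,0,0],[1,0,0,-0.8,0,0,0],[1,0,0,-0.8,0,0,0],[1,0,0,0,0,0,0],[1,0,0,0,0,0,0]]'
python3 - <<'E'
from h import *
need(tow([.020,.105,.060]),3.22)
for n in ['wrist','scene','side']:
    s=manip.snapshot(n); save(s,n+'10')
    hsv=cv2.cvtColor(s['image'],cv2.COLOR_RGB2HSV)
    m=((hsv[...,0]>40)&(hsv[...,0]<80)&(hsv[...,1]>100)).astype(np.uint8)
    k,l,st,ce=cv2.connectedComponentsWithStats(m)
    for i in range(1,k):
        if st[i,4]>30:
            P=np.array([tog(atd(s,(c,r))) for r,c in np.argwhere(l==i)]); T=P[(P[:,2]>.1)&(P[:,2]<.112)]
            if len(T)>5: print(n,st[i],len(T),T.mean(0))
    for r in manip.tip_of(s,'nogo_gauge_centre')[:1]: print('nogo',r['centre'],r['score'])
E
```

```text
time: 19.42
ee_pos: [0.5582, 0.1372, 0.0606]
orientation: [0.0, -0.039, 0.999, -0.0]
wrist_force: [0.1, 0.0, 0.7]
width: 0.0856
time: 20.3
ee_pos: [0.5579, 0.1372, 0.2299]
orientation: [-0.0, -0.039, 0.999, -0.0]
wrist_force: [-0.3, -0.3, -0.3]
width: 0.0854
ee [0.5579 0.1372 0.2299] guide [0.0197 0.1044 0.2299] psi -3.0637 tilt 0.03 w 0.0854 F [-0.3 -0.3 -0.3] t 20.3 j [ 0.13  0.38  0.08  1.27 -0.    0.05]
shift units [-0.008  0.013  3.398]
turn units [-0.    -0.003 -0.003]
wrist [309 168  23  32 569] 399 [0.0181703  0.10584741 0.10509123]
nogo [489.8, 98.0] 0.57
scene [371 182   9  22 138] 47 [0.02185831 0.1031949  0.105493  ]
nogo [416.8, 170.1] 0.6
side [306 157   7  19  97] 39 [0.01853562 0.10159037 0.10568155]
nogo [266.7, 144.9] 0.72
```

View pics/wrist10.png

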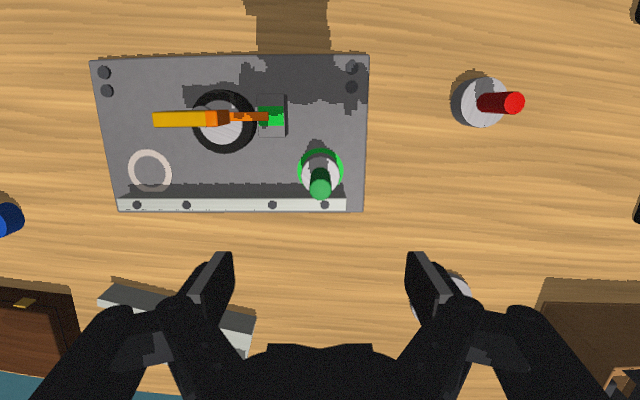

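View pics/scene10.png

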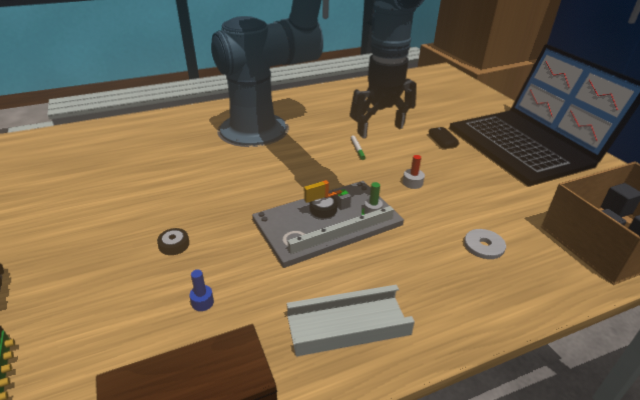

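The gauge stands upright on the green ring (wrist (320,175), scene (374,193)). The pointer is on the mark (wrist (265,117)), and the red gauge is still at scene (415,170). I hand it in.

```bash
python3 -c "
from plant import manip
print(manip.sign_off())"
```

```text
the job is handed in; nothing more can be done
None
```

I finished the job and handed it in at about 20.5 s of the 53 s allowed; the sign-off gave no verdict.

**What I did:** I gripped the yellow bar and turned it about 62° to 1.2 rad, with the pointer on the green mark. I then set the go gauge down on the white entry ring, slid it along the bed through the gap, and released it on the green exit ring. Wrist forces while sliding stayed under 10 N wherever I read them.

**Last checks:**
- **Go gauge:** it stands upright. The three cameras put its axis at guide x 18 to 22 mm and y 102 to 106 mm, with the stem top at z 105 mm, as expected for standing on the bed.
- **Pointer:** it is still on the green mark, and the bar looks parallel to the fence.
- **No-go gauge:** it stayed where it was, at the same pixels as at the start to within about 4.
- **Robot:** clear of everything, with wrist force near zero.

**Disagreements:**
- **Fence position:** the wrist camera's depth put the fence about 1.4 mm nearer than my two-camera fit, within calibration error. I slid along x ≈ 20 mm as a compromise and felt no sign of contact with the fence or roller.
- **Network labels:** early on, the network also labelled the blue look-alike as the go gauge, sometimes with a higher score. I chose by stem colour and left the blue one alone.

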